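Lock the depth adjuster of a tube sampler without losing its setting

TASK

The barrel of the tube sampler's depth adjuster is set, but its knurled lock ring is loose and drags the barrel round with it. Drop the holding key with the square eye over the barrel's square top, its handle down in the slot of the stop bracket, so that the barrel is held at its setting; then grip the ring below the key and turn it clockwise (seen from above) until it stops and is hand-tight: feel it bear up firmly, but do not wrench it. Leave the key in place and let go, and leave the other things on the bench alone.

Things in the scene. Friction and masses are not known exactly. Their poses are not given: they have to be found in the camera images.
- housing: White adjuster casting, fixed to the bench; origin on the table under the barrel's axis, x along the casting towards the stop bracket. 55 mm high, reaching from x = -62 to 142 mm and y = -65 to 65 mm.
- barrel_shoulder (a point): Point on the barrel's axis at its round shoulder (42 mm diameter), 90 mm above the table; axes as the adjuster casting's (x towards the stop bracket, z up). Above the shoulder stands the barrel's square top: 26 x 26 mm, 28 mm high, then a 22 mm square 3 mm more (33 mm at most above this point). Its sides lie along the casting's x and y when barrel reads 0.
- barrel (a joint): Turn of the barrel in the casting, rad, positive counter-clockwise from above; starts within 0.04 of 0. This is its setting and must stay (the key's slack lets it shift by about 0.1). It turns very easily (0.03 N m), and the lock ring threaded on it drags it round (0.12 N m) unless it is held.
- ring_mid (a point): Centre of the knurled steel lock ring on the barrel's axis: a round ring of 66 mm diameter, 22 mm high, this point half-way up, 66 mm above the table. It stands directly on the casting's top (55 mm above the table) and does not rise or sink as it turns.
- lock_ring (a joint): Turn of the ring relative to the barrel, rad, growing clockwise from above. Starts between -1.0 and -0.5, runs against a steady 0.12 N m, meets its seat at about 0: no further, the torque rises steeply and passes through barrel and key to the bracket. Hand-tight is 0.5 to 0.8 N m on the ring; the key then bears on the bracket, 105 mm from the axis, with 5 to 8 N.
- bracket_slot (a point): Centre of the floor of the slot in the stop bracket, 105 mm along the casting's x from the barrel's axis, 90 mm above the table (level with the barrel's shoulder). The slot runs along the casting's x, 18 mm wide, between cheeks 17 mm high which then flare outwards for 8 mm more.
- key_eye (a point): Centre of the square eye of the loose steel holding key, half-way up its 14 mm thickness; z up. Head 40 x 40 mm with a through hole 27.6 x 27.6 mm; straight handle 14 mm wide and high along this point's x, to 128 mm from the eye's centre. About 0.16 kg, flat on the table. Seated on shoulder and slot floor, this point is on the barrel's axis, 97 mm above the table.
- key_grip (a point): Point on the same key's handle, centred in width and height, 58 mm from the eye's centre along x: a place to grip it across the handle from above.
- bracket: The aluminium stop bracket, fixed on the casting: 16 mm thick along x, 44 mm wide, 60 mm high; origin at its foot on the casting's top, 105 mm along the casting's x from the barrel's axis.
- key: The holding key with the square eye; origin under the centre of the eye, x along the handle.
- round_key: Another, smaller steel key lying near the holding key, with a round eye (20 mm hole, 32 mm head, 104 mm long over the handle from the eye's centre): not needed, leave alone. Origin under its eye, x along its handle.
- spare_ring: Spare steel ring, 52 mm diameter, 18 mm high, lying on the bench: leave alone.
- jar: Clear jar with white lid, 70 mm high: leave alone.
- driver: Screwdriver, 160 mm long, lying on the bench: leave alone.
Not all that is in view belongs to the job. Leave any red look-alike of the housing alone.

How it is judged:
By the outcome, as a careful person would: the job done as asked, in the order asked, and still so for the second after the job is handed in, with the robot touching nothing.
It also fails if it takes over 67 s, if anything falls off the work surface, if the arm or the gripper's body presses on something with over 40 N, if the wrist force passes 120 N, or if a joint passes its speed limit or range.

ROBOT

A 7-joint arm with a two-finger parallel gripper is mounted at the origin on the work surface. World frame = base frame: x ahead of the robot, y to its left, z up, the work surface at z = 0. Lengths are in m, angles in rad, forces in N, time in s.
With the tool pointing down it reaches from about 0.425 to 0.925 m from the base axis. Payload 6.8 kg.
Tool frame: the origin (TCP) lies on the mounting face of the last link; the fingertips stand 173 mm ahead of it and the grasp point (between the pads) lies 155 mm ahead of it; y points along the fingers, x is the direction in which the jaws open and shut, and the axes are right-handed (so a half turn about y gives the same grasp; the last joint's range is limited). The gripper opens to 85 mm and grips with 20 to 120 N. Pads are 22 mm wide; open, the fingers measure 114 mm over their backs; the gripper's body (76 mm by 85 mm) begins 54 mm behind the grasp point. The pads swing forward as they close: fully open they stand 13 mm farther back than shut.
Start: joints at [1.19, 0.477, 0.022, 1.555, -0.011, 1.109, -0.083], TCP at [0.182, -0.65, 0.405] pointing down, gripper open.
Joint ranges: [-2.96, 2.96], [-0.34, 2.1], [-1.41, 1.46], [0.24, 2.44], [-1.37, 4.51], [0.17, 1.92], [-2.96, 2.96]. Speed limits (rad/s): [2.39, 2.39, 3.14, 3.14, 3.14, 3.14, 3.14].

INTERFACE

Orientations are given as a rotation vector (axis times angle).
In Python, from bench import r gives the robot as it stands.
- The arm moves only by the tool step_arm, never from a script. Its arguments are lists of equal length, an entry for each row: "xyz": the shift along the tool's x, y, z scaled (see below), a list of three; "rotation": the turn, a rotation vector about the tool's x, y, z scaled (see below), a list of three. A call has 1 to 20 rows; each row is the pose to reach, as a shift and turn from the pose measured when the call began, along the tool's axes at that moment; what a row does not reach only later rows make up. The controller multiplies each number of a shift by 30 cm and each number of a turn by 90 degrees. A row lasts 1/8 s, in which the tool goes at most 62.5 mm and 10.7 degrees, less where a joint would pass 70% of its speed; a pose out of reach is approached as far as the arm can. A call with a number of a shift or a turn outside -1 to 1 is refused whole. A call with a gripper value outside its range is refused whole. "grip" is the closure, from 0 (fully open) to 1 (shut), set as the call begins (left out, the last holds). The fingers move at their own pace and stop on an object; "force" is the grip in N (left out, the last holds). Time passes only in rows, so rows that repeat a pose let the fingers close. It gives the time, the measured TCP pose, the force and the opening at its end, in the units of the state.
- r.get_obs(): the state, without advancing time (a new reading comes with each control period).
- r.grab_frame(name): name is "side" or "top"; returns a dict with "pixels" (480x640x3 uint8, red, green, blue), "fx", "fy", "cx", "cy" (pixels), "dist_coeffs" ([k1, k2, p1, p2, k3] as OpenCV has them; the pictures are not rectified), "position" and "attitude" of the camera in the world. Camera axes: x right, y down, z forward; pixel columns grow to the right and rows downward; lengths in m; the calibration is good to about 2 mm. A picture is of the moment at which its call begins. There is no depth.
- r.hand_in(): hands the job in, once; it reports no verdict.
The state is a dict: "clock": time; "joints": joint angles; "qvel": joint speeds; "tau": joint torques, N m; "tcp_pos": TCP position; "orientation": TCP orientation; "contact_force": force on the tool from outside, world axes, zero at the start; "moment": the same for the moment, N m; "grip_width": finger opening in m.
Only numpy, scipy, OpenCV 4.12 (cv2) and the standard library are available. Lean on these libraries where they do the work, as an engineer would, in place of code of your own. Each camera call takes 0.05 s, during which the arm holds its last target.

## Working session

There is one attempt and no reset: what is moved stays moved. The work goes in short steps, Python scripts to look and compute and a tool call to move; the robot and the scene stay as the last step left them, time stands still between calls to the robot, and variables do not carry over. Pictures are saved under pics/ and viewed, and the job is handed in when it is done.

Besides the shell and the picture viewer there is one more tool, called in YAML: its name, and indented under it one key for each argument. step_arm: Moves the arm, as the interface text tells. Its arguments: {"type":"object","properties":{"xyz":{"type":"array"},"rotation":{"type":"array"},"grip":{"type":"number"},"force":{"type":"number"}},"required":["xyz","rotation"]}

```bash
ls; mkdir -p pics; python3 - <<'E'
from bench import r
import cv2,json,numpy as np
o=r.get_obs(); print(o)
for n in("side","top"):
    f=r.grab_frame(n); cv2.imwrite(f"pics/{n}0.png",f["pixels"][:,:,::-1])
    print(n,{k:np.array(v).round(4).tolist() for k,v in f.items() if k!="pixels"})
E
```

```text
pics
{'clock': 0.0, 'joints': array([ 1.18993182,  0.477825  ,  0.02231833,  1.55646173, -0.01152047,
        1.10933602, -0.08310162]), 'qvel': array([-0.00206578,  0.00026209, -0.00033085, -0.00106172, -0.00120357,
        0.0013333 , -0.00147562]), 'tau': array([ 6.95931249e-04, -5.96446359e+01,  1.60811082e+00, -2.81195712e+01,
        1.24722230e-02,  9.30440932e-03, -2.54498178e-05]), 'tcp_pos': array([ 0.1817868 , -0.64976612,  0.40370397]), 'orientation': array([-1.32489404,  1.00708686, -1.00445363]), 'contact_force': array([ 0.51445056, -0.09816395,  0.22547033]), 'moment': array([-0.01703748,  0.01594366, -0.07304642]), 'grip_width': 0.0854676180986225}
side {'fx': 564.1822, 'fy': 564.1822, 'cx': 320.4582, 'cy': 238.1133, 'dist_coeffs': [-0.1537, 0.0, 0.0, 0.0, 0.0], 'position': [0.3301, 0.9471, 1.2082], 'attitude': [-0.1462, 2.8915, -1.093]}
top {'fx': 601.8019, 'fy': 601.8019, 'cx': 322.8062, 'cy': 242.9537, 'dist_coeffs': [0.0345, 0.0, 0.0, 0.0, 0.0], 'position': [0.2131, -0.0113, 1.3978], 'attitude': [-2.0858, 2.1491, -0.1982]}
```

View pics/side0.png

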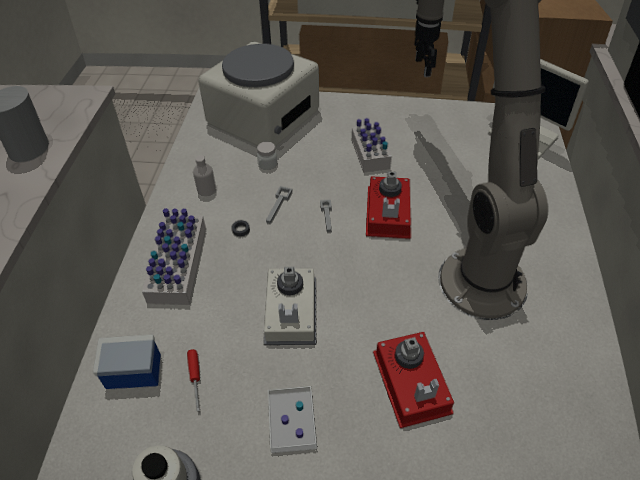

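View pics/top0.png

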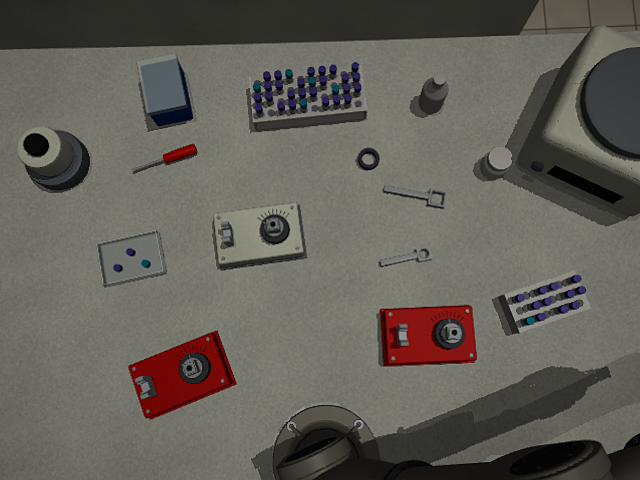

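```bash
python3 - <<'E'
from scipy.spatial.transform import Rotation as R
print(R.from_rotvec([-1.32489404,  1.00708686, -1.00445363]).as_matrix().round(3))
for a in([-0.1462, 2.8915, -1.093],[-2.0858, 2.1491, -0.1982]): print(R.from_rotvec(a).as_matrix().round(3))
import cv2
for n in("side","top"):
    im=cv2.imread(f"pics/{n}0.png"); print(im.shape)
E
```

```text
[[ 0.269 -0.001  0.963]
 [-0.963  0.002  0.269]
 [-0.002 -1.    -0.   ]]
[[-0.994 -0.072  0.077]
 [-0.105  0.746 -0.657]
 [-0.011 -0.662 -0.75 ]]
[[-0.029 -0.981  0.191]
 [-1.     0.03   0.003]
 [-0.009 -0.191 -0.982]]
(480, 640, 3)
(480, 640, 3)
```

```bash
cat > h.py <<'E'
import cv2,numpy as np
from scipy.spatial.transform import Rotation as R
C={"side":dict(f=564.1822,c=(320.4582,238.1133),k=-0.1537,p=[0.3301,0.9471,1.2082],a=[-0.1462,2.8915,-1.093]),
"top":dict(f=601.8019,c=(322.8062,242.9537),k=0.0345,p=[0.2131,-0.0113,1.3978],a=[-2.0858,2.1491,-0.1982])}
def KD(n):
    c=C[n]; return np.array([[c['f'],0,c['c'][0]],[0,c['f'],c['c'][1]],[0,0,1.]]),np.array([c['k'],0,0,0,0.])
def ray(n,uv):
    K,D=KD(n); q=cv2.undistortPoints(np.array(uv,float).reshape(-1,1,2),K,D).reshape(-1,2)
    d=np.c_[q,np.ones(len(q))]@R.from_rotvec(C[n]['a']).as_matrix().T
    return np.array(C[n]['p']),d
def onz(n,uv,z):
    p,d=ray(n,uv); return p+d*((z-p[2])/d[:,2])[:,None]
def proj(n,P):
    K,D=KD(n); M=R.from_rotvec(C[n]['a']).as_matrix().T
    return cv2.projectPoints(np.array(P,float).reshape(-1,1,3),cv2.Rodrigues(M)[0],-M@np.array(C[n]['p']),K,D)[0].reshape(-1,2)
def crop(src,dst,x,y,w,h,s):
    im=cv2.imread(src)[y:y+h,x:x+w]; cv2.imwrite(dst,cv2.resize(im,None,fx=s,fy=s,interpolation=cv2.INTER_CUBIC))
E
python3 - <<'E'
from h import *
crop("pics/top0.png","pics/top_h.png",205,195,110,80,7)
crop("pics/top0.png","pics/top_k.png",375,170,80,60,10)
crop("pics/side0.png","pics/side_h.png",255,255,70,95,6)
crop("pics/side0.png","pics/side_k.png",255,175,60,55,10)
E
```

```text
(no output)
```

View pics/top_h.png

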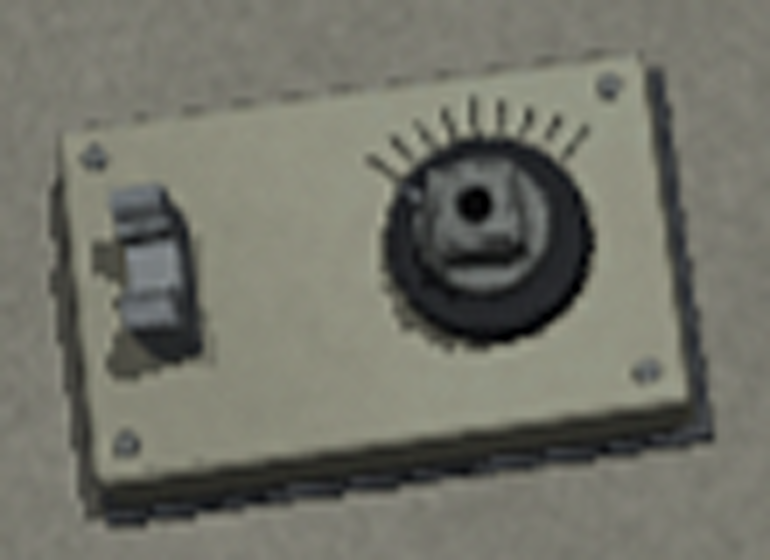

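View pics/top_k.png

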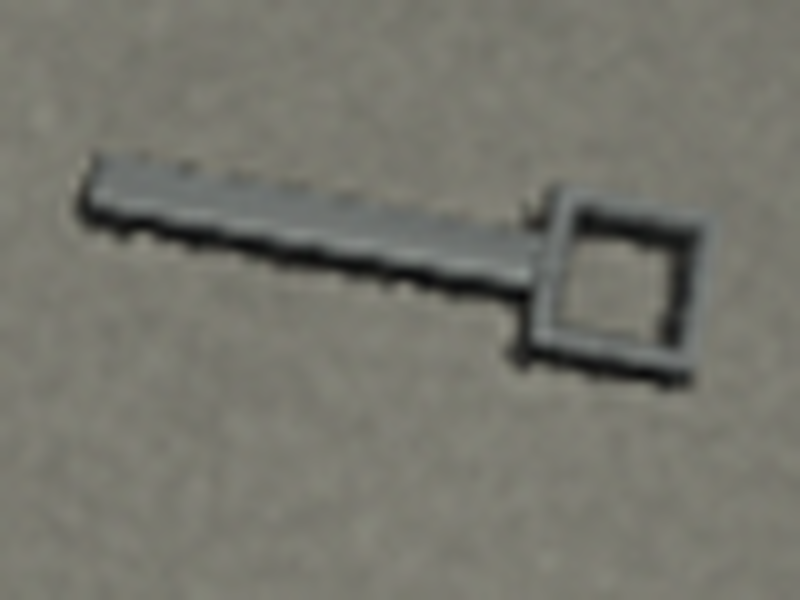

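View pics/side_h.png

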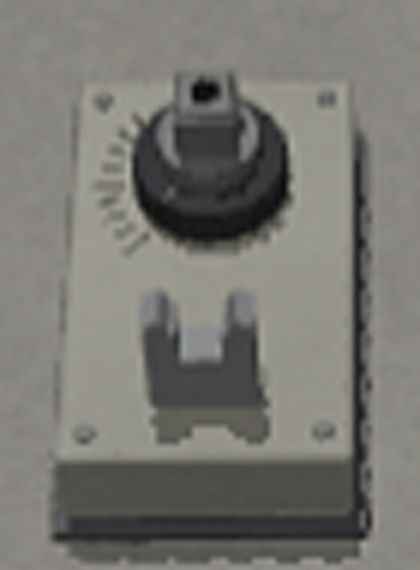

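View pics/side_k.png

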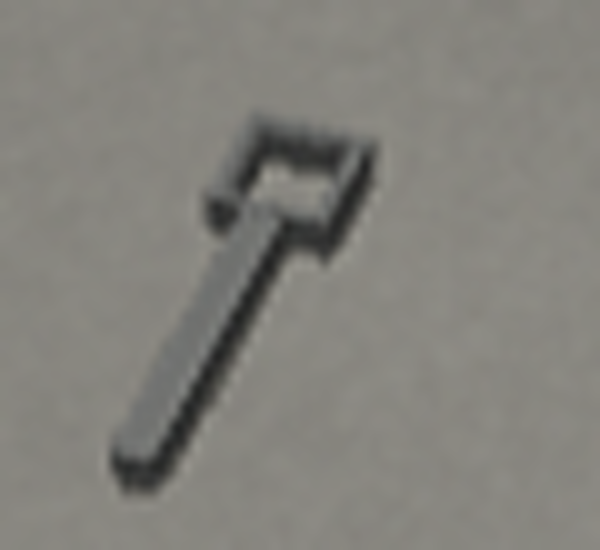

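```bash
cat > fit.py <<'E'
from h import *
from scipy.optimize import least_squares
def full(pts,s,o): return (np.array(pts,float)+.5)/s-.5+np.array(o)
H=[("top",full([(65,135),(645,62),(690,405),(100,480),(474,204),(153,267)],7,(205,195)),[(142,-65,55),(-62,-65,55),(-62,65,55),(142,65,55),(0,0,121),(105,0,90)]),
("side",full([(82,85),(348,85),(55,462),(350,462),(205,92),(203,345)],6,(255,255)),[(-62,-65,55),(-62,65,55),(142,-65,55),(142,65,55),(0,0,121),(105,0,90)])]
Kk=[("top",full([(555,190),(712,222),(690,360),(532,342),(98,155),(83,203)],10,(375,170)),[(20,-20,14),(-20,-20,14),(-20,20,14),(20,20,14),(128,-7,14),(128,7,14)]),
("side",full([(258,115),(378,140),(325,235),(208,200),(112,455),(158,470)],10,(255,175)),[(-20,-20,14),(-20,20,14),(20,20,14),(20,-20,14),(128,-7,14),(128,7,14)])]
def fit(D,off=False):
    def res(p):
        e=[]
        for i,(n,uv,m) in enumerate(D):
            m=np.array(m)/1000; c,s=np.cos(p[2]),np.sin(p[2])
            P=np.c_[p[0]+c*m[:,0]-s*m[:,1],p[1]+s*m[:,0]+c*m[:,1],m[:,2]]
            e.append((proj(n,P)-uv).ravel())
        return np.concatenate(e)
    q=least_squares(res,[0.5,0,1.5],x_scale=[.01,.01,.1]); return q.x,res(q.x)
if __name__=="__main__":
  for D in (H,Kk):
    for d in ([D[0]],[D[1]],D):
        x,e=fit(d); print(x.round(4)); print(e.reshape(-1,2).round(1).tolist())
E
python3 fit.py
```

```text
[0.5073 0.1003 1.6699]
[[-3.1, -3.0], [2.2, -3.7], [2.6, 2.4], [-2.8, 3.2], [0.5, 0.3], [0.6, 0.4]]
[0.5092 0.1033 1.6825]
[[-2.4, -2.0], [2.9, -2.5], [-2.6, 2.0], [2.7, 1.5], [-0.2, -0.4], [-0.4, 0.2]]
[0.5082 0.1014 1.6752]
[[-3.7, -3.0], [1.5, -4.2], [2.3, 1.8], [-3.1, 3.1], [-0.1, -0.1], [0.1, 0.3], [-1.7, -2.6], [3.5, -2.9], [-2.5, 1.2], [2.7, 1.1], [0.3, -1.0], [-0.2, -0.4]]
[ 0.5847 -0.2804  1.3482]
[[-0.3, -0.7], [0.8, -0.9], [0.3, 1.4], [-0.7, 0.1], [-0.3, -0.3], [0.2, 0.4]]
[ 0.5843 -0.2774  1.3497]
[[-0.2, 0.0], [-0.1, 0.3], [0.5, -0.5], [-0.0, 0.1], [-0.0, 0.2], [-0.2, -0.2]]
[ 0.5846 -0.2797  1.3488]
[[-0.5, -0.7], [0.5, -0.8], [0.0, 1.4], [-1.0, 0.1], [-0.6, -0.2], [-0.1, 0.5], [-0.2, -0.5], [-0.1, -0.2], [0.5, -1.0], [-0.0, -0.4], [-0.0, -0.4], [-0.2, -0.8]]
```

```bash
cat > fit2.py <<'E'
from fit import *
def fit2(D,inset=True):
    def model(p,m):
        m=np.array(m,float); m[:,:2]-=np.sign(m[:,:2])*(np.abs(m[:,1:2])>50)*p[3]*inset; m=m/1000
        c,s=np.cos(p[2]),np.sin(p[2]); return np.c_[p[0]+c*m[:,0]-s*m[:,1],p[1]+s*m[:,0]+c*m[:,1],m[:,2]]
    def res(p):
        return np.concatenate([(proj(n,model(p,m))-uv).ravel() for n,uv,m in D])
    q=least_squares(res,[0.5,0,1.5,5],x_scale=[.01,.01,.1,1]); return q.x,res(q.x)
if __name__=="__main__":
  for d in ([H[0]],[H[1]],H):
    x,e=fit2(d); print(x.round(4)); print(e.reshape(-1,2).round(1).tolist())
E
python3 fit2.py
python3 - <<'E'
from h import *
from bench import r
o=r.get_obs();T=np.array(o['tcp_pos']);M=R.from_rotvec(o['orientation']).as_matrix()
# target above key grip
a=1.3488; g=np.array([0.5846,-0.279])+.058*np.array([np.cos(a),np.sin(a)]); print("grip",g)
tgt=np.array([*g,0.30]); print("shift",M.T@(tgt-T)/.3)
print("jaw now",np.arctan2(M[1,0],M[0,0]))
E
```

```text
[0.5071 0.1003 1.67   6.6363]
[[0.0, -0.5], [-0.4, -0.5], [-0.6, -0.0], [-0.1, 0.0], [0.4, 0.4], [0.6, 0.5]]
[0.509  0.1042 1.682  6.403 ]
[[-0.1, 0.2], [0.5, -0.3], [0.2, 0.0], [-0.0, -0.4], [-0.2, -0.1], [-0.4, 0.5]]
[0.5081 0.1017 1.675  6.4554]
[[-0.8, -0.6], [-1.1, -1.1], [-1.1, -0.5], [-0.7, 0.0], [-0.2, 0.0], [-0.0, 0.3], [0.6, -0.6], [1.1, -0.8], [0.4, -1.0], [0.1, -1.1], [0.4, -0.8], [-0.2, -0.3]]
grip [ 0.59737029 -0.22242333]
shift [-0.99808021  0.34745698  1.71787819]
jaw now -1.2979938294380027
```

step_arm:
  xyz:
    - [-0.2,0,0.35]
    - [-0.35,0,0.6]
    - [-0.5,0,0.86]
    - [-0.5,0,0.86]
    - [-0.5,0,0.86]
    - [-0.5,0,0.86]
  rotation:
    - [0,-0.1,0]
    - [0,-0.2,0]
    - [0,-0.3,0]
    - [0,-0.342,0]
    - [0,-0.342,0]
    - [0,-0.342,0]
  grip: 0
  force: 40

```text
clock: 0.85
tcp_pos: [0.3934, -0.4319, 0.4039]
orientation: [-1.486, 0.589, -0.588]
contact_force: [0.3, -0.9, -1.0]
grip_width: 0.0854
```

```bash
cat > go.py <<'E'
import sys
from h import *
from bench import r
def go(x,y,z,ang):
    o=r.get_obs();T=np.array(o['tcp_pos']);M=R.from_rotvec(o['orientation']).as_matrix()
    c,s=np.cos(ang),np.sin(ang); G=np.array([[c,0,-s],[s,0,c],[0,-1,0]]).astype(float)
    # columns: x=(c,s,0), y=(0,0,-1), z=x×y
    G[:,2]=np.cross(G[:,0],G[:,1])
    print("clock",round(o['clock'],2),"T",T.round(4),"jaw",round(float(np.arctan2(M[1,0],M[0,0])),4),"w",round(o['grip_width'],4),"F",np.round(o['contact_force'],1),"M",np.round(o['moment'],2),"q7",np.round(o['joints'],2))
    print("shift",(M.T@(np.array([x,y,z])-T)/.3).round(4),"rot",(R.from_matrix(M.T@G).as_rotvec()/(np.pi/2)).round(4))
if __name__=="__main__": go(*map(float,sys.argv[1:5]))
E
python3 go.py 0.5974 -0.2224 0.30 -0.222
```

```text
clock 0.85 T [ 0.3934 -0.4319  0.4039] jaw -0.7525 w 0.0854 F [ 0.3 -0.9 -1. ] M [-0.05  0.03  0.02] q7 [ 0.88  0.34 -0.2   1.77  0.07  1.04 -0.09]
shift [0.0199 0.3492 0.9733] rot [-0.0022 -0.3377 -0.0007]
```

step_arm:
  xyz:
    - [0.01,0.1,0.3]
    - [0.02,0.2,0.6]
    - [0.02,0.3,0.85]
    - [0.02,0.349,0.973]
    - [0.02,0.349,0.973]
    - [0.02,0.349,0.973]
    - [0.02,0.349,0.973]
  rotation:
    - [0,-0.1,0]
    - [0,-0.2,0]
    - [-0.002,-0.3,0]
    - [-0.002,-0.338,0]
    - [-0.002,-0.338,0]
    - [-0.002,-0.338,0]
    - [-0.002,-0.338,0]

```text
clock: 1.72
tcp_pos: [0.5969, -0.2237, 0.2994]
orientation: [-1.564, 0.176, -0.173]
contact_force: [0.6, -0.6, 0.3]
grip_width: 0.0856
```

```bash
python3 go.py 0.5974 -0.2224 0.176 -0.222;python3 - <<'E'
from bench import r
from h import *
for n,(x,y,w,h,s) in dict(side=(200,110,170,130,4),top=(350,130,130,110,5)).items():
    f=r.grab_frame(n); cv2.imwrite(f"pics/{n}1.png",f["pixels"][:,:,::-1]); crop(f"pics/{n}1.png",f"pics/{n}1c.png",x,y,w,h,s)
E
```

```text
clock 1.73 T [ 0.5969 -0.2237  0.2994] jaw -0.2224 w 0.0856 F [ 0.6 -0.6  0.3] M [-0.08  0.01  0.02] q7 [ 0.51  0.55 -0.35  1.72  0.23  0.91 -0.15]
shift [0.0018 0.4114 0.0049] rot [ 0.0003 -0.0002 -0.0015]
```

View pics/side1c.png

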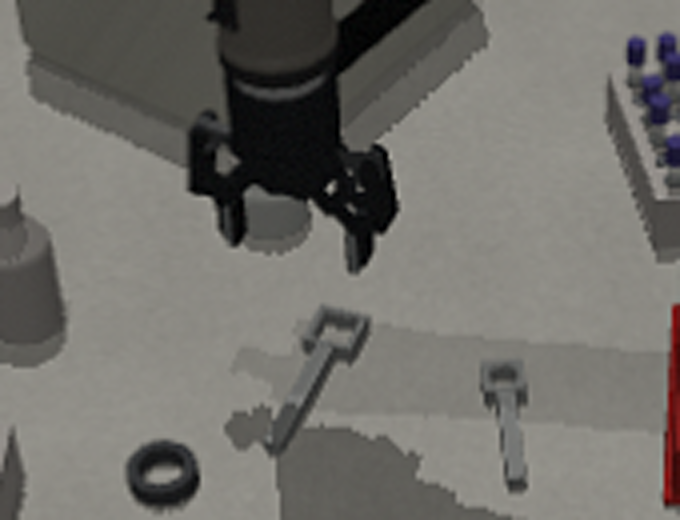

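View pics/top1c.png

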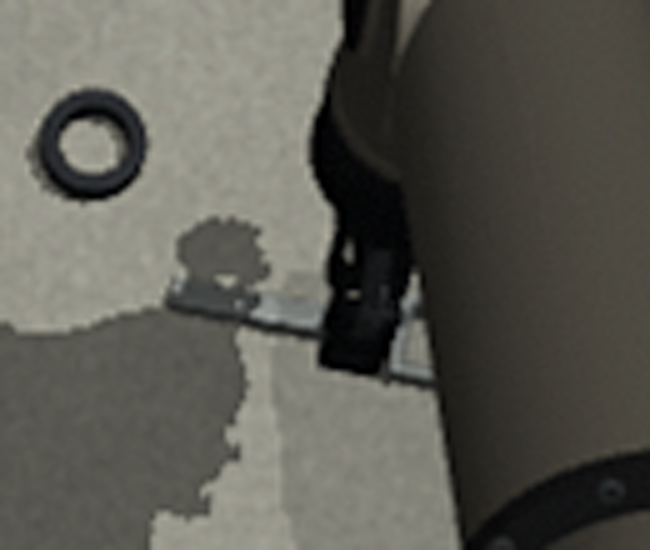

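step_arm:
  xyz:
    - [0.002,0.15,0.004]
    - [0.002,0.28,0.005]
    - [0.002,0.36,0.005]
    - [0.002,0.408,0.005]
    - [0.002,0.41,0.005]
    - [0.002,0.41,0.005]
  rotation:
    - [0,0,-0.001]
    - [0,0,-0.001]
    - [0,0,-0.001]
    - [0,0,-0.001]
    - [0,0,-0.001]
    - [0,0,-0.001]

```text
clock: 2.58
tcp_pos: [0.5974, -0.2244, 0.1784]
orientation: [-1.565, 0.176, -0.179]
contact_force: [-1.4, 0.0, 0.5]
grip_width: 0.0854
```

```bash
python3 go.py 0.5974 -0.2224 0.176 -0.222
```

```text
clock 2.58 T [ 0.5974 -0.2244  0.1784] jaw -0.2256 w 0.0854 F [-1.4  0.   0.5] M [-0.02 -0.03  0.02] q7 [ 0.48  0.71 -0.3   1.77  0.3   0.7  -0.21]
shift [-0.0016  0.0081  0.0064] rot [ 0.0009 -0.0023  0.0014]
```

step_arm:
  xyz:
    - [0,0.006,0.004]
    - [0,0.006,0.004]
    - [0,0.006,0.004]
    - [0,0.006,0.004]
    - [0,0.006,0.004]
    - [0,0.006,0.004]
    - [0,0.006,0.004]
    - [0,0.006,0.004]
  rotation:
    - [0,0,0]
    - [0,0,0]
    - [0,0,0]
    - [0,0,0]
    - [0,0,0]
    - [0,0,0]
    - [0,0,0]
    - [0,0,0]
  grip: 1
  force: 60

```text
clock: 3.58
tcp_pos: [0.5979, -0.2232, 0.177]
orientation: [-1.565, 0.175, -0.179]
contact_force: [-1.4, 0.7, 5.5]
grip_width: 0.0121
```

```bash
python3 go.py 0.5974 -0.2224 0.28 -0.222
```

```text
clock 3.58 T [ 0.5979 -0.2232  0.177 ] jaw -0.2256 w 0.0121 F [-1.4  0.7  5.5] M [ 0.04  0.33 -0.07] q7 [ 0.47  0.71 -0.3   1.78  0.3   0.7  -0.21]
shift [-0.0012 -0.3434  0.0018] rot [ 0.0009 -0.0023  0.0017]
```

step_arm:
  xyz:
    - [0,-0.1,0]
    - [0,-0.25,0]
    - [0,-0.42,0]
    - [0,-0.51,0]
    - [0,-0.51,0]
    - [0,-0.51,0]
  rotation:
    - [0,0,0]
    - [0,0,0]
    - [0,0,0]
    - [0,0,0]
    - [0,0,0]
    - [0,0,0]

```text
clock: 4.32
tcp_pos: [0.5968, -0.2229, 0.3283]
orientation: [-1.565, 0.177, -0.177]
contact_force: [-0.9, 0.0, -2.3]
grip_width: 0.012
```

```bash
python3 go.py 0.502 0.159 0.33 0.105; python3 - <<'E'
from bench import r
from h import *
for n,(x,y,w,h,s) in dict(side=(200,90,170,130,4),top=(350,130,130,110,5)).items():
    f=r.grab_frame(n); cv2.imwrite(f"pics/{n}2.png",f["pixels"][:,:,::-1]); crop(f"pics/{n}2.png",f"pics/{n}2c.png",x,y,w,h,s)
E
```

```text
clock 4.33 T [ 0.5968 -0.2229  0.3283] jaw -0.2256 w 0.012 F [-0.9  0.  -2.3] M [ 0.06  0.02 -0.04] q7 [ 0.52  0.52 -0.36  1.7   0.21  0.96 -0.14]
shift [-0.5927 -0.0074  1.1699] rot [ 9.000e-04 -2.105e-01 -1.000e-04]
```

View pics/side2c.png

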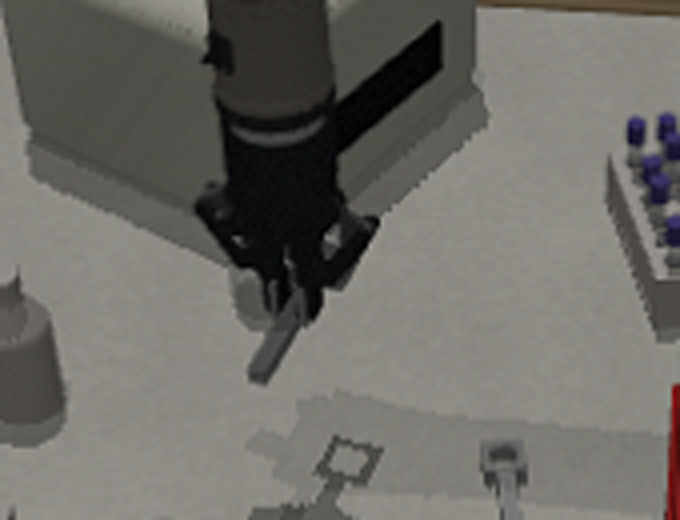

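step_arm:
  xyz:
    - [-0.06,-0.02,0.12]
    - [-0.14,-0.04,0.28]
    - [-0.22,-0.06,0.44]
    - [-0.3,-0.07,0.6]
    - [-0.38,-0.07,0.76]
    - [-0.44,-0.07,0.88]
    - [-0.47,-0.07,0.94]
    - [-0.47,-0.07,0.94]
  rotation:
    - [0,-0.02,0]
    - [0,-0.05,0]
    - [0,-0.08,0]
    - [0,-0.12,0]
    - [0,-0.16,0]
    - [0,-0.19,0]
    - [0,-0.21,0]
    - [0,-0.21,0]

```text
clock: 5.42
tcp_pos: [0.5222, 0.0844, 0.348]
orientation: [-1.57, -0.082, 0.085]
contact_force: [-0.0, 0.1, -2.1]
grip_width: 0.0123
```

```bash
python3 go.py 0.502 0.159 0.33 0.105
```

```text
clock 5.42 T [0.5222 0.0844 0.348 ] jaw 0.1064 w 0.0123 F [-0.   0.1 -2.1] M [-0.03 -0.04 -0.02] q7 [ 0.17  0.36 -0.55  1.93  0.23  0.92 -0.38]
shift [-0.0405  0.0601  0.2546] rot [ 0.0004  0.0009 -0.0014]
```

step_arm:
  xyz:
    - [-0.02,0.02,0.1]
    - [-0.03,0.04,0.18]
    - [-0.04,0.06,0.235]
    - [-0.04,0.06,0.254]
    - [-0.04,0.06,0.254]
    - [-0.04,0.06,0.254]
  rotation:
    - [0,0,0]
    - [0,0,0]
    - [0,0,0]
    - [0,0,0]
    - [0,0,0]
    - [0,0,0]

```text
clock: 6.18
tcp_pos: [0.5028, 0.1575, 0.3301]
orientation: [-1.571, -0.08, 0.083]
contact_force: [0.6, -0.7, -1.5]
grip_width: 0.0119
```

```bash
python3 go.py 0.502 0.159 0.33 0.105; python3 - <<'E'
from bench import r
from h import *
for n,(x,y,w,h,s) in dict(side=(240,225,100,100,6),top=(205,170,110,85,7)).items():
    f=r.grab_frame(n); cv2.imwrite(f"pics/{n}3.png",f["pixels"][:,:,::-1]); crop(f"pics/{n}3.png",f"pics/{n}3c.png",x,y,w,h,s)
E
```

```text
clock 6.17 T [0.5028 0.1575 0.3301] jaw 0.1042 w 0.0119 F [ 0.6 -0.7 -1.5] M [-0.    0.03 -0.  ] q7 [ 0.04  0.38 -0.56  1.95  0.26  0.88 -0.56]
shift [-0.0022  0.0004  0.0054] rot [ 0.0008 -0.0005 -0.0012]
```

View pics/side3c.png

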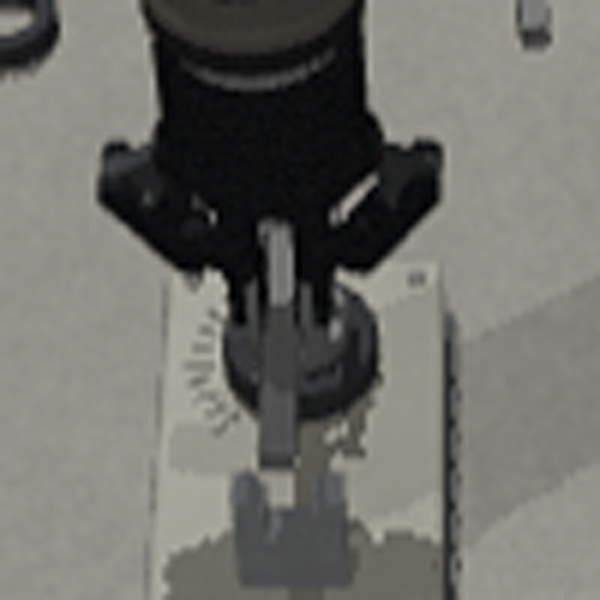

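View pics/top3c.png

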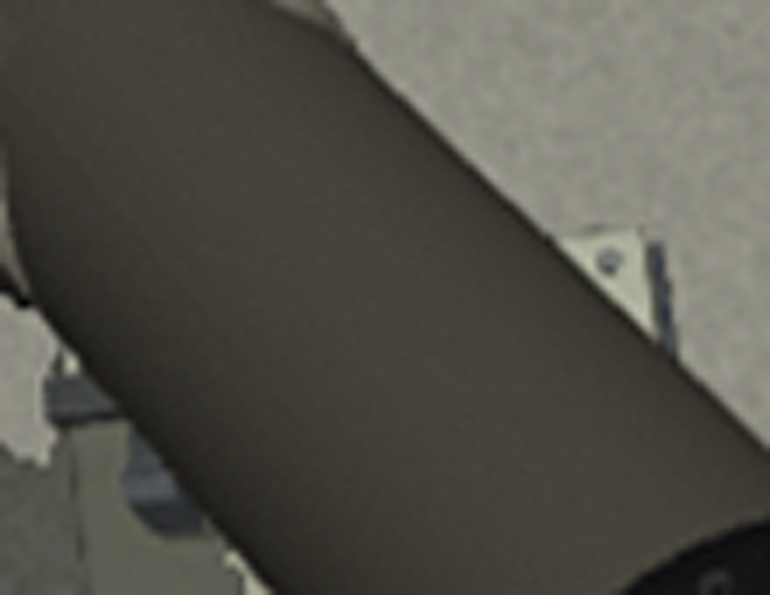

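```bash
cat > ov.py <<'E'
import sys
from h import *
from bench import r
def keyP(e,yaw,z,m):
    m=np.array(m,float)/1000;c,s=np.cos(yaw),np.sin(yaw)
    return np.c_[e[0]+c*m[:,0]-s*m[:,1],e[1]+s*m[:,0]+c*m[:,1],z+m[:,2]]
def overlay(n,src,dst,x,y,w,h,s,e,yaw,z):
    im=cv2.imread(src)[y:y+h,x:x+w]; im=cv2.resize(im,None,fx=s,fy=s,interpolation=cv2.INTER_CUBIC)
    im=cv2.convertScaleAbs(im,alpha=1.6)
    L=[[(128,-7),(128,7),(20,7),(20,20),(-20,20),(-20,-20),(20,-20),(20,-7)],[(13.8,13.8),(-13.8,13.8),(-13.8,-13.8),(13.8,-13.8)]]
    for l in L:
        for zz,col in((7,(0,255,0)),(-7,(0,128,255))):
            p=proj(n,keyP(e,yaw,z,[(a,b,zz) for a,b in l])); q=((p-[x,y]+.5)*s-.5)
            cv2.polylines(im,[np.round(q).astype(np.int32)],True,col,1)
    cv2.imwrite(dst,im)
E
python3 - <<'E'
from ov import *
T=np.array([.5028,.1575]);yaw=.1042+np.pi/2
e=T-.0574*np.array([np.cos(yaw),np.sin(yaw)])
print(e)
e=e+[0.0,0.002]  # side camera bias
overlay("side","pics/side3.png","pics/side3o.png",260,255,60,70,8,e,yaw,.160)
overlay("top","pics/top3.png","pics/top3o.png",200,200,60,60,8,e-[0,.003],yaw,.160)
E
```

```text
[0.50877026 0.10041133]
```

View pics/side3o.png

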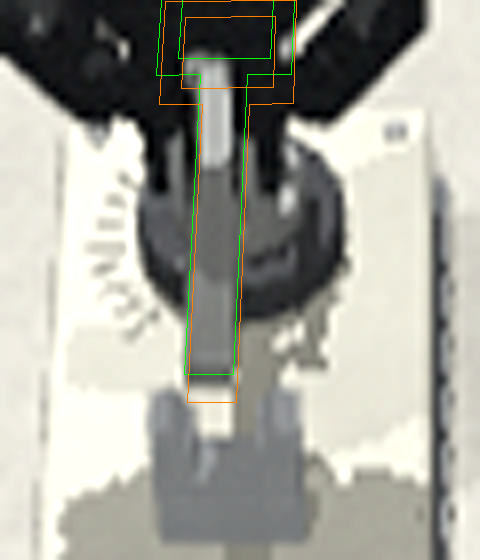

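View pics/top3o.png

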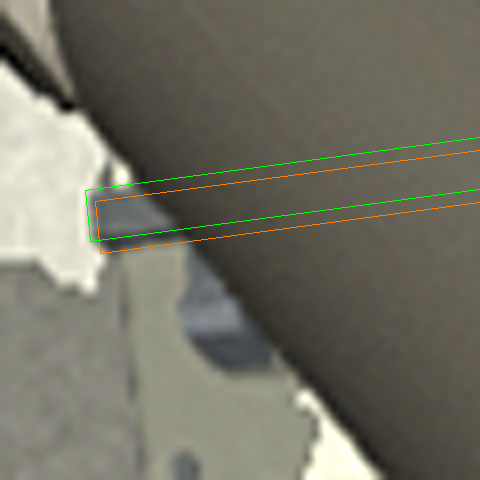

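```bash
python3 - <<'E'
from ov import *
T=np.array([.5968,-.2229]);yaw=-.2256+np.pi/2
e=T-.0574*np.array([np.cos(yaw),np.sin(yaw)])
print(e)
overlay("side","pics/side2.png","pics/side2o.png",245,130,50,60,10,e+[0,.002],yaw,.158)
overlay("top","pics/top2.png","pics/top2o.png",370,170,70,50,10,e-[0,.001],yaw,.158)
E
```

```text
[ 0.58396013 -0.27884549]
```

View pics/side2o.png

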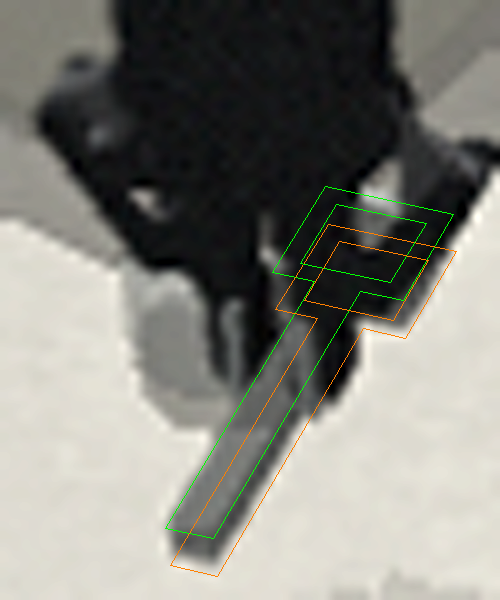

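View pics/top2o.png

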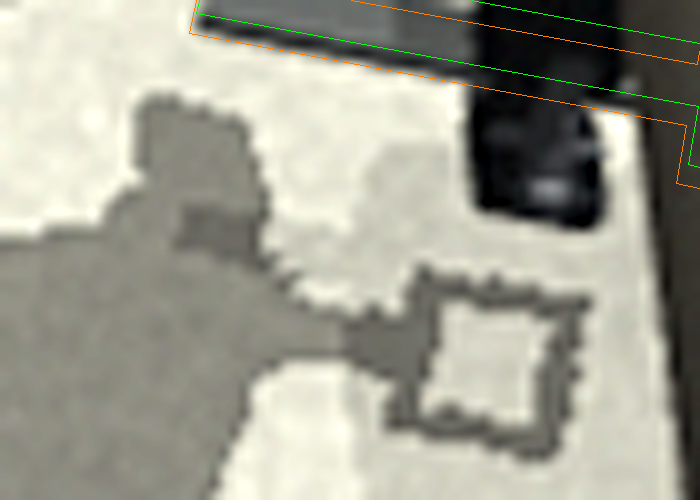

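```bash
python3 - <<'E'
from ov import *
overlay("side","pics/side0.png","pics/side0o.png",255,175,60,55,10,[.5843,-.2774],1.3497,.007)
E
```

```text
(no output)
```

View pics/side0o.png

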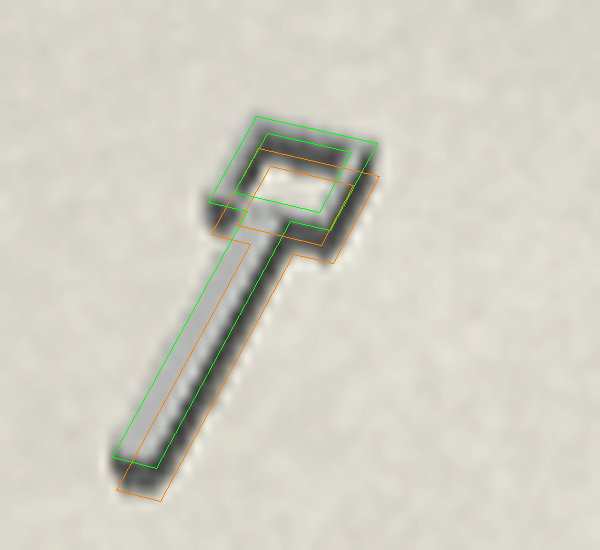

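```bash
python3 - <<'E'
from h import *
a=cv2.imread("pics/side2.png")[172:192,255:275]; b=cv2.imread("pics/side3.png")[288:316,276:298]
for i,(x,n) in enumerate(((a,"a"),(b,"b"))):
    cv2.imwrite(f"pics/tip{n}.png",cv2.convertScaleAbs(cv2.resize(x,None,fx=20,fy=20,interpolation=cv2.INTER_NEAREST),alpha=1.8))
E
```

```text
(no output)
```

View pics/tipa.png

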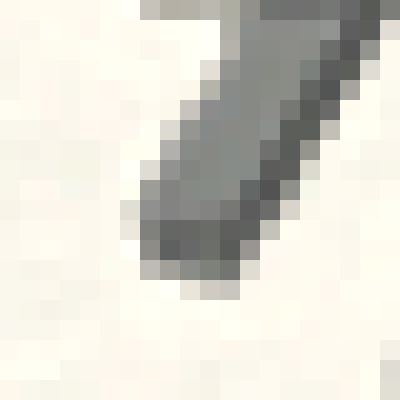

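View pics/tipb.png

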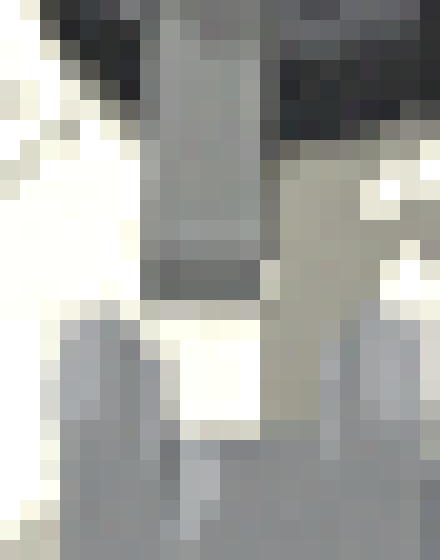

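```bash
python3 - <<'E'
from h import *
b=cv2.imread("pics/top3.png")[215:240,205:235]
cv2.imwrite(f"pics/tipc.png",cv2.convertScaleAbs(cv2.resize(b,None,fx=20,fy=20,interpolation=cv2.INTER_NEAREST),alpha=1.8))
b=cv2.imread("pics/top2.png")[160:180,380:410]
cv2.imwrite(f"pics/tipd.png",cv2.convertScaleAbs(cv2.resize(b,None,fx=20,fy=20,interpolation=cv2.INTER_NEAREST),alpha=1.8))
E
```

```text
(no output)
```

View pics/tipc.png

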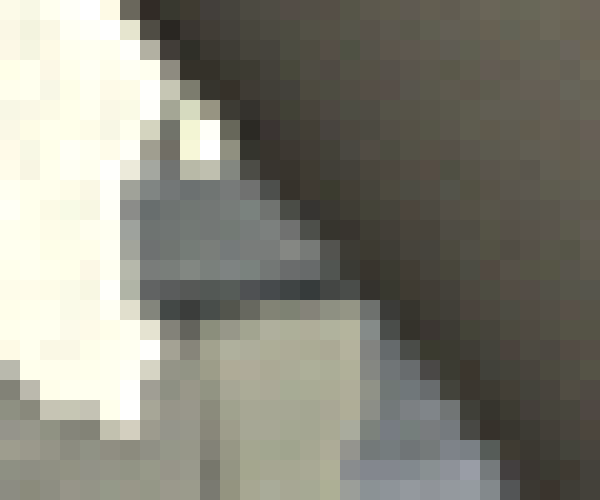

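View pics/tipd.png

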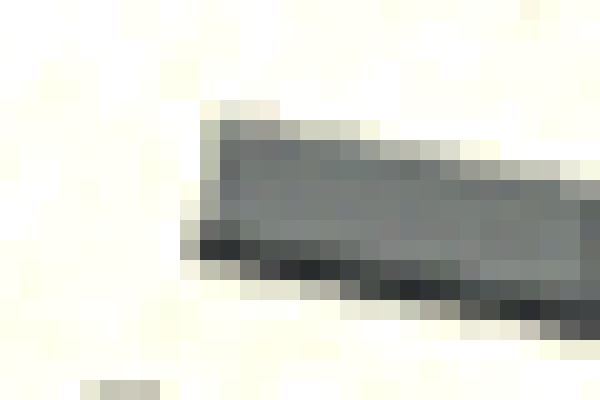

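```bash
python3 - <<'E'
from ov import *
h=[.509,.1042];yw=1.682
print("slot floor",proj("side",keyP(h,yw,.09,[(105,0,0),(97,-9,0),(97,9,0),(113,9,0),(113,-9,0),(113,9,17),(113,-9,17)])))
for z in (.155,.16,.165): print("aligned tip face centre",z,proj("side",keyP(h,yw,z,[(128,0,0),(128,0,7),(128,0,-7)])))
h=[.5071,.1003];yw=1.67
for z in (.155,.16,.165): print("top aligned tip",z,proj("top",keyP(h,yw,z,[(128,0,7),(128,-7,7),(128,7,7),(128,7,-7)])))
E
```

```text
slot floor [[287.9909584  312.59394603]
 [284.3250391  309.83433165]
 [291.86000021 309.76796703]
 [291.68627445 315.37363201]
 [284.094665   315.43865914]
 [291.3237176  311.34274149]
 [283.65676252 311.4094529 ]]
aligned tip face centre 0.155 [[286.10492867 304.97457159]
 [285.92633465 303.20169006]
 [286.28212383 306.73230233]]
aligned tip face centre 0.16 [[285.97750512 303.70978406]
 [285.79790278 301.92597075]
 [286.15569795 305.47831858]]
aligned tip face centre 0.165 [[285.84936244 302.43720129]
 [285.6687441  300.64236363]
 [286.02856053 304.21663083]]
top aligned tip 0.155 [[210.49303259 227.50209372]
 [210.18415187 224.28277338]
 [210.80233123 230.72806933]
 [212.0655217  232.11977542]]
top aligned tip 0.16 [[210.03441897 226.98563014]
 [209.72477288 223.75430333]
 [210.34448431 230.22365987]
 [211.61752495 231.62619147]]
top aligned tip 0.165 [[209.5722055  226.46512273]
 [209.26179115 223.22169906]
 [209.88304039 229.71529745]
 [211.16604719 231.12878174]]
```

```bash
python3 go.py 0.5016 0.1597 0.302 0.105
```

```text
clock 6.28 T [0.5026 0.1579 0.3301] jaw 0.1049 w 0.0123 F [ 0.9  0.7 -2.3] M [-0.01 -0.05 -0.02] q7 [ 0.04  0.38 -0.57  1.95  0.26  0.88 -0.56]
shift [-0.0024  0.0938  0.0065] rot [ 0.0007 -0.0001 -0.0012]
```

step_arm:
  xyz:
    - [-0.003,0.02,0.007]
    - [-0.003,0.05,0.007]
    - [-0.003,0.08,0.007]
    - [-0.003,0.094,0.007]
    - [-0.003,0.094,0.007]
    - [-0.003,0.094,0.007]
  rotation:
    - [0,0,-0.001]
    - [0,0,-0.001]
    - [0,0,-0.001]
    - [0,0,-0.001]
    - [0,0,-0.001]
    - [0,0,-0.001]

```text
clock: 7.02
tcp_pos: [0.5015, 0.1599, 0.3021]
orientation: [-1.57, -0.082, 0.082]
contact_force: [-0.3, -0.5, -1.2]
grip_width: 0.0118
```

```bash
python3 go.py 0.5016 0.1597 0.302 0.105; python3 - <<'E'
from bench import r
from h import *
from ov import *
for n,(x,y,w,h,s) in dict(side=(250,240,70,75,8),top=(200,195,100,75,8)).items():
    f=r.grab_frame(n); cv2.imwrite(f"pics/{n}4.png",f["pixels"][:,:,::-1])
    H=([.509,.1042],1.682) if n=="side" else ([.5071,.1003],1.67)
    overlay(n,f"pics/{n}4.png",f"pics/{n}4o.png",x,y,w,h,s,H[0],H[1],.134)
E
```

```text
clock 7.03 T [0.5015 0.1599 0.3021] jaw 0.1049 w 0.0118 F [-0.3 -0.5 -1.2] M [ 0.05 -0.    0.08] q7 [ 0.02  0.42 -0.55  1.97  0.29  0.83 -0.59]
shift [ 0.0002  0.0004 -0.0008] rot [ 0.0006 -0.0001 -0.    ]
```

View pics/side4o.png

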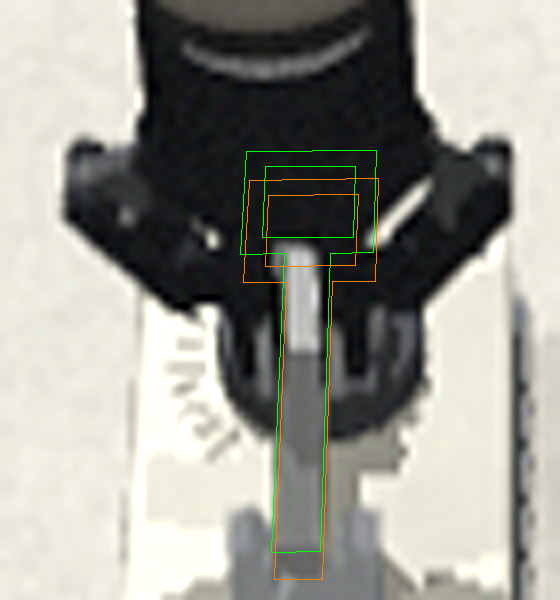

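View pics/top4o.png

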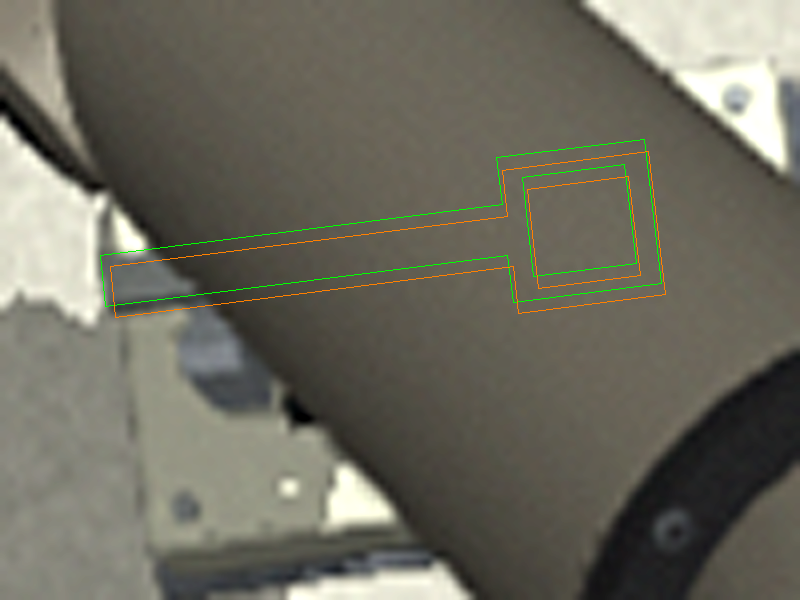

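step_arm:
  xyz:
    - [0,0.01,0]
    - [0,0.02,0]
    - [0,0.03,0]
    - [0,0.035,0]
    - [0,0.035,0]
  rotation:
    - [0,0,0]
    - [0,0,0]
    - [0,0,0]
    - [0,0,0]
    - [0,0,0]

```text
clock: 7.75
tcp_pos: [0.5015, 0.1599, 0.2916]
orientation: [-1.57, -0.082, 0.082]
contact_force: [0.4, -0.0, -0.9]
grip_width: 0.012
```

```bash
python3 go.py 0.5016 0.1597 0.28 0.105
```

```text
clock 7.75 T [0.5015 0.1599 0.2916] jaw 0.1049 w 0.012 F [ 0.4 -0.  -0.9] M [0.03 0.05 0.05] q7 [ 0.01  0.43 -0.54  1.98  0.31  0.81 -0.6 ]
shift [ 0.0002  0.0386 -0.0006] rot [ 0.0006 -0.0001 -0.    ]
```

step_arm:
  xyz:
    - [0,0.007,0]
    - [0,0.014,0]
    - [0,0.02,0]
    - [0,0.02,0]
  rotation:
    - [0,0,0]
    - [0,0,0]
    - [0,0,0]
    - [0,0,0]

```text
clock: 8.25
tcp_pos: [0.5015, 0.1599, 0.2854]
orientation: [-1.57, -0.082, 0.083]
contact_force: [0.9, 0.1, -1.9]
grip_width: 0.0121
```

```bash
python3 go.py 0.5016 0.1597 0.28 0.105
```

```text
clock 8.25 T [0.5015 0.1599 0.2854] jaw 0.105 w 0.0121 F [ 0.9  0.1 -1.9] M [ 0.03  0.01 -0.03] q7 [ 0.01  0.44 -0.54  1.99  0.31  0.8  -0.61]
shift [ 0.0003  0.0181 -0.0007] rot [ 0.0006 -0.     -0.0002]
```

step_arm:
  xyz:
    - [0,0.01,0]
    - [0,0.02,0]
    - [0,0.03,0]
    - [0,0.04,0]
    - [0,0.048,0]
    - [0,0.048,0]
  rotation:
    - [0,0,0]
    - [0,0,0]
    - [0,0,0]
    - [0,0,0]
    - [0,0,0]
    - [0,0,0]

```text
clock: 9.0
tcp_pos: [0.5015, 0.1598, 0.2709]
orientation: [-1.57, -0.082, 0.083]
contact_force: [0.5, -1.0, -1.9]
grip_width: 0.0117
```

```bash
python3 go.py 0.5016 0.1597 0.267 0.105
```

```text
clock 9.0 T [0.5015 0.1598 0.2709] jaw 0.1049 w 0.0117 F [ 0.5 -1.  -1.9] M [ 0.04  0.03 -0.  ] q7 [-0.    0.46 -0.53  2.    0.33  0.77 -0.62]
shift [ 0.0003  0.0128 -0.0005] rot [ 0.0006 -0.     -0.0003]
```

step_arm:
  xyz:
    - [0,0.006,0]
    - [0,0.012,0]
    - [0,0.016,0]
    - [0,0.016,0]
  rotation:
    - [0,0,0]
    - [0,0,0]
    - [0,0,0]
    - [0,0,0]

```text
clock: 9.5
tcp_pos: [0.5015, 0.16, 0.2669]
orientation: [-1.571, -0.082, 0.083]
contact_force: [-3.1, -1.7, 9.1]
grip_width: 0.0119
```

```bash
python3 go.py 0.5016 0.1597 0.267 0.105;  python3 - <<'E'
from bench import r
from ov import *
for n,(x,y,w,h,s) in dict(side=(250,240,70,75,8),top=(200,195,100,75,8)).items():
    f=r.grab_frame(n); cv2.imwrite(f"pics/{n}5.png",f["pixels"][:,:,::-1])
    H=([.509,.1042],1.682) if n=="side" else ([.5071,.1003],1.67)
    overlay(n,f"pics/{n}5.png",f"pics/{n}5o.png",x,y,w,h,s,H[0],H[1],.097)
E
```

```text
clock 9.5 T [0.5015 0.16   0.2669] jaw 0.1049 w 0.0119 F [-3.1 -1.7  9.1] M [-0.35  0.69  0.02] q7 [-0.    0.47 -0.53  2.    0.34  0.76 -0.63]
shift [ 0.0003 -0.0003 -0.0009] rot [ 0.001  -0.0001 -0.0002]
```

View pics/side5o.png

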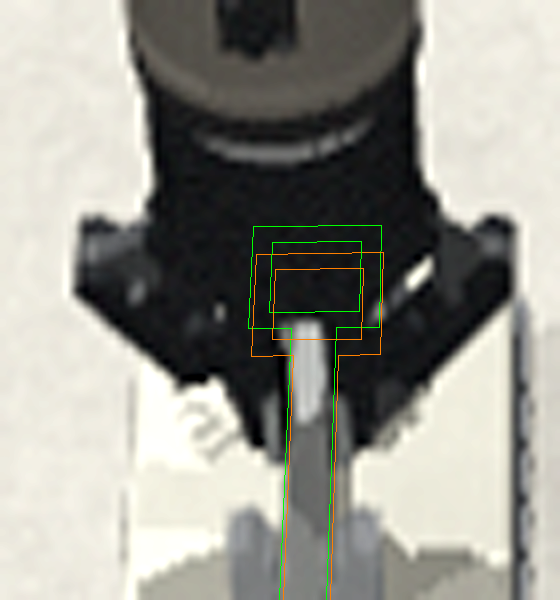

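step_arm:
  xyz:
    - [0,0,0]
    - [0,0,0]
    - [0,0,0]
    - [0,0,0]
    - [0,-0.05,0]
    - [0,-0.15,0]
    - [0,-0.3,0]
    - [0,-0.4,0]
    - [0,-0.4,0]
    - [0,-0.4,0]
  rotation:
    - [0,0,0]
    - [0,0,0]
    - [0,0,0]
    - [0,0,0]
    - [0,0,0]
    - [0,0,0]
    - [0,0,0]
    - [0,0,0]
    - [0,0,0]
    - [0,0,0]
  grip: 0

```text
clock: 10.85
tcp_pos: [0.5012, 0.1599, 0.3869]
orientation: [-1.571, -0.082, 0.082]
contact_force: [-0.5, -0.1, -0.3]
grip_width: 0.0855
```

```bash
python3 go.py 0.509 0.1018 0.30 0.5;  python3 - <<'E'
from bench import r
from ov import *
for n,(x,y,w,h,s) in dict(side=(250,240,70,75,8),top=(200,195,100,75,8)).items():
    f=r.grab_frame(n); cv2.imwrite(f"pics/{n}6.png",f["pixels"][:,:,::-1])
    H=([.509,.1042],1.682) if n=="side" else ([.5071,.1003],1.67)
    overlay(n,f"pics/{n}6.png",f"pics/{n}6o.png",x,y,w,h,s,H[0],H[1],.097)
E
```

```text
clock 10.85 T [0.5012 0.1599 0.3869] jaw 0.1048 w 0.0855 F [-0.5 -0.1 -0.3] M [-0.01  0.02 -0.04] q7 [ 0.07  0.31 -0.59  1.9   0.21  1.   -0.51]
shift [ 0.0057  0.29   -0.1949] rot [ 0.0011 -0.2516 -0.0004]
```

View pics/side6o.png

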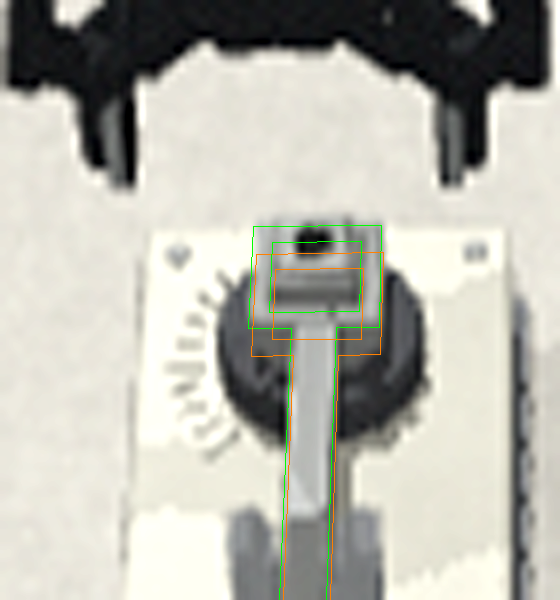

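View pics/top6o.png

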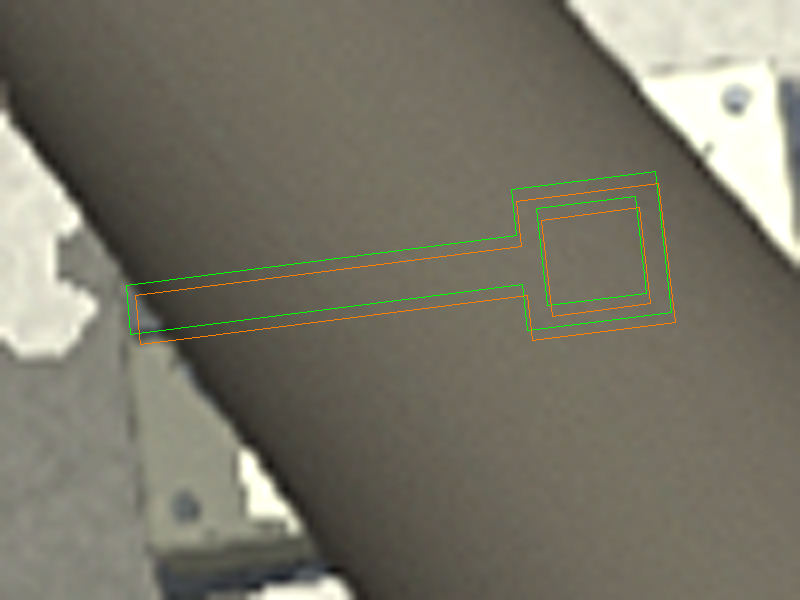

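```bash
python3 go.py 0.5077 0.1025 0.33 0.85
```

```text
clock 10.95 T [0.5011 0.1599 0.386 ] jaw 0.105 w 0.0854 F [-0.7 -1.4  0.7] M [ 0.06  0.01 -0.04] q7 [ 0.07  0.31 -0.59  1.9   0.21  1.   -0.51]
shift [ 0.0023  0.187  -0.1921] rot [ 0.0007 -0.4743 -0.0017]
```

step_arm:
  xyz:
    - [0,0,-0.06]
    - [0,0,-0.12]
    - [0.001,0.02,-0.17]
    - [0.002,0.06,-0.192]
    - [0.002,0.12,-0.192]
    - [0.002,0.187,-0.192]
    - [0.002,0.187,-0.192]
    - [0.002,0.187,-0.192]
  rotation:
    - [0,-0.08,0]
    - [0,-0.16,0]
    - [0,-0.25,0]
    - [0,-0.35,-0.001]
    - [0,-0.43,-0.002]
    - [0,-0.474,-0.002]
    - [0,-0.474,-0.002]
    - [0,-0.474,-0.002]

```text
clock: 11.95
tcp_pos: [0.5078, 0.1027, 0.3302]
orientation: [-1.468, -0.663, 0.662]
contact_force: [0.1, 0.3, -0.2]
grip_width: 0.0852
```

```bash
python3 go.py 0.5077 0.1025 0.227 0.85;  python3 - <<'E'
from bench import r
from ov import *
for n,(x,y,w,h,s) in dict(side=(235,210,100,100,6),top=(200,175,120,95,6)).items():
    f=r.grab_frame(n); cv2.imwrite(f"pics/{n}7.png",f["pixels"][:,:,::-1])
    crop(f"pics/{n}7.png",f"pics/{n}7c.png",x,y,w,h,s)
E
```

```text
clock 11.95 T [0.5078 0.1027 0.3302] jaw 0.8484 w 0.0852 F [ 0.1  0.3 -0.2] M [ 0.01 -0.05  0.01] q7 [ 0.24  0.39 -0.68  1.96  0.32  0.89  0.24]
shift [-0.0006  0.344  -0.    ] rot [ 0.0005 -0.001   0.    ]
```

View pics/side7c.png

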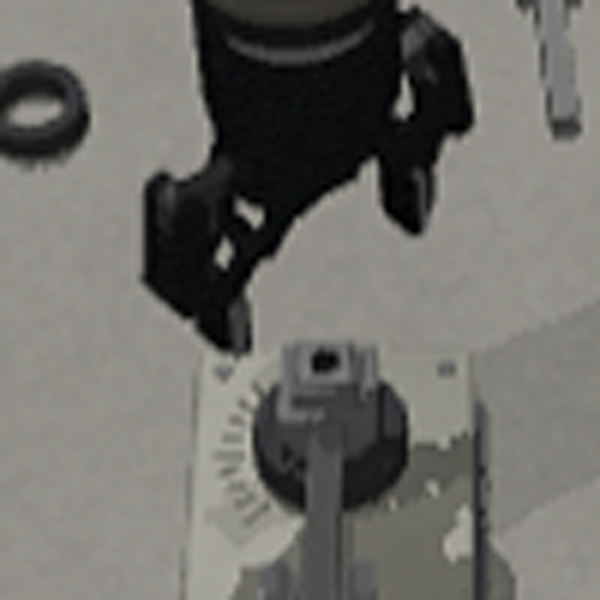

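View pics/top7c.png

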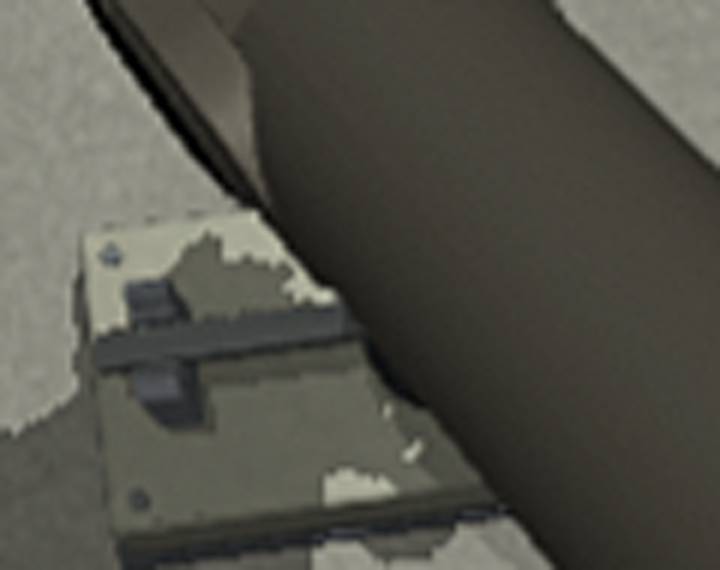

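step_arm:
  xyz:
    - [0,0.1,0]
    - [0,0.2,0]
    - [0,0.25,0]
    - [0,0.29,0]
    - [0,0.315,0]
    - [0,0.33,0]
    - [0,0.33,0]
  rotation:
    - [0,-0.001,0]
    - [0,-0.001,0]
    - [0,-0.001,0]
    - [0,-0.001,0]
    - [0,-0.001,0]
    - [0,-0.001,0]
    - [0,-0.001,0]

```text
clock: 12.92
tcp_pos: [0.5082, 0.1028, 0.2318]
orientation: [-1.468, -0.666, 0.663]
contact_force: [0.2, 0.1, 0.3]
grip_width: 0.0854
```

```bash
python3 go.py 0.5077 0.1025 0.227 0.85;  python3 - <<'E'
from bench import r
from ov import *
for n,(x,y,w,h,s) in dict(side=(235,230,100,100,6)).items():
    f=r.grab_frame(n); cv2.imwrite(f"pics/{n}8.png",f["pixels"][:,:,::-1])
    crop(f"pics/{n}8.png",f"pics/{n}8c.png",x,y,w,h,s)
E
```

```text
clock 12.93 T [0.5082 0.1028 0.2318] jaw 0.8504 w 0.0854 F [0.2 0.1 0.3] M [ 0.01 -0.05  0.01] q7 [ 0.16  0.53 -0.6   2.03  0.46  0.71  0.12]
shift [-0.0018  0.0161  0.0006] rot [0.0012 0.0002 0.0007]
```

View pics/side8c.png

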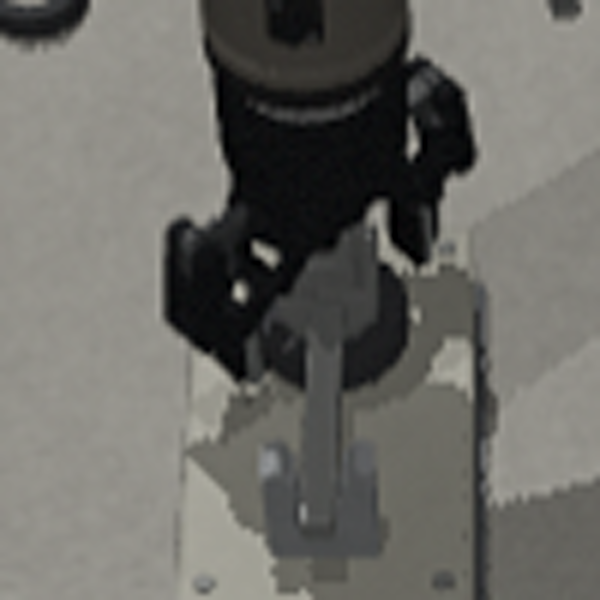

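step_arm:
  xyz:
    - [-0.001,0.008,0]
    - [-0.001,0.014,0]
    - [-0.001,0.014,0]
  rotation:
    - [0.001,0,0.001]
    - [0.001,0,0.001]
    - [0.001,0,0.001]

```text
clock: 13.35
tcp_pos: [0.508, 0.1025, 0.2277]
orientation: [-1.467, -0.664, 0.664]
contact_force: [0.6, -0.2, -0.3]
grip_width: 0.0855
```

step_arm:
  xyz:
    - [0,0,0]
    - [0,0,0]
    - [0,0,0]
    - [0,0,0]
    - [0,0,0]
    - [0,0,0]
  rotation:
    - [0,0,0]
    - [0,0,0]
    - [0,0,0]
    - [0,0,0]
    - [0,0,0]
    - [0,0,0]
  grip: 1
  force: 60

```text
clock: 14.1
tcp_pos: [0.5078, 0.1024, 0.2284]
orientation: [-1.468, -0.663, 0.665]
contact_force: [-3.3, -1.4, 10.0]
grip_width: 0.0645
```

```bash
python3 go.py 0.5077 0.1025 0.227 0.85
```

```text
clock 14.1 T [0.5078 0.1024 0.2284] jaw 0.8501 w 0.0645 F [-3.3 -1.4 10. ] M [-0.46  0.75  0.01] q7 [ 0.16  0.54 -0.59  2.03  0.46  0.7   0.12]
shift [0.0001 0.0046 0.0006] rot [ 0.0007  0.0001 -0.0011]
```

step_arm:
  xyz:
    - [0,-0.002,0]
    - [0,-0.003,0]
    - [0,-0.003,0]
    - [0,-0.003,0]
    - [0,-0.003,0]
    - [0,-0.003,0]
    - [0,-0.003,0]
    - [0,-0.003,0]
  rotation:
    - [0,0.02,0]
    - [0,0.05,0]
    - [0,0.08,0]
    - [0,0.11,0]
    - [0,0.14,0]
    - [0,0.17,0]
    - [0,0.2,0]
    - [0,0.2,0]

```text
clock: 15.1
tcp_pos: [0.5079, 0.1024, 0.2287]
orientation: [-1.531, -0.42, 0.421]
contact_force: [3.5, 1.3, -10.6]
grip_width: 0.0639
```

```bash
python3 go.py 0.5077 0.1025 0.2275 0.85;python3 go.py 0.5077 0.1025 0.2275 0.85|tail -2
```

```text
clock 15.1 T [0.5079 0.1024 0.2287] jaw 0.536 w 0.0639 F [  3.5   1.3 -10.6] M [ 0.25 -0.71  0.02] q7 [ 0.1   0.52 -0.52  2.04  0.4   0.68 -0.15]
shift [-0.0004  0.0041  0.0004] rot [ 0.0006 -0.1999 -0.0008]
clock 15.1 T [0.5079 0.1024 0.2287] jaw 0.536 w 0.0639 F [  3.5   1.3 -10.6] M [ 0.25 -0.71  0.02] q7 [ 0.1   0.52 -0.52  2.04  0.4   0.68 -0.15]
shift [-0.0004  0.0041  0.0004] rot [ 0.0006 -0.1999 -0.0008]
```

step_arm:
  xyz:
    - [0,0.0015,0]
    - [0,0.0015,0]
    - [0,0.0015,0]
    - [0,0.0015,0]
  rotation:
    - [0,0.03,0]
    - [0,0.06,0]
    - [0,0.09,0]
    - [0,0.12,0]

```text
clock: 15.6
tcp_pos: [0.508, 0.1025, 0.2286]
orientation: [-1.555, -0.272, 0.272]
contact_force: [1.2, 0.2, -0.3]
grip_width: 0.0638
```

```bash
python3 go.py 0.5077 0.1025 0.2275 0.85
```

```text
clock 15.6 T [0.508  0.1025 0.2286] jaw 0.3469 w 0.0638 F [ 1.2  0.2 -0.3] M [ 0.01 -0.01  0.15] q7 [ 0.06  0.51 -0.47  2.04  0.37  0.67 -0.31]
shift [-0.001   0.0037  0.0002] rot [ 0.0008 -0.3203 -0.0005]
```

step_arm:
  xyz:
    - [0,0,0]
    - [0,0,0]
    - [0,0,0]
  rotation:
    - [0,0.014,0]
    - [0,0.028,0]
    - [0,0.04,0]

```text
clock: 15.98
tcp_pos: [0.5081, 0.1025, 0.2286]
orientation: [-1.561, -0.222, 0.222]
contact_force: [1.7, 0.8, -3.0]
grip_width: 0.0639
```

```bash
python3 go.py 0.5077 0.1025 0.2275 0.85|head -1
```

```text
clock 15.97 T [0.5081 0.1025 0.2286] jaw 0.2833 w 0.0639 F [ 1.7  0.8 -3. ] M [ 0.06 -0.15  0.08] q7 [ 0.05  0.51 -0.46  2.04  0.36  0.67 -0.36]
```

step_arm:
  xyz:
    - [0,0,0]
    - [0,0,0]
    - [0,0,0]
  rotation:
    - [0,0.014,0]
    - [0,0.028,0]
    - [0,0.04,0]

```text
clock: 16.35
tcp_pos: [0.5081, 0.1025, 0.2286]
orientation: [-1.565, -0.172, 0.172]
contact_force: [1.5, 0.2, -3.1]
grip_width: 0.0637
```

```bash
python3 go.py 0.5077 0.1025 0.2275 0.85|head -1
```

```text
clock 16.35 T [0.5081 0.1025 0.2286] jaw 0.2193 w 0.0637 F [ 1.5  0.2 -3.1] M [ 0.05 -0.16  0.12] q7 [ 0.04  0.51 -0.44  2.04  0.35  0.67 -0.41]
```

step_arm:
  xyz:
    - [0,0,0]
    - [0,0,0]
    - [0,0,0]
  rotation:
    - [0,0.014,0]
    - [0,0.028,0]
    - [0,0.04,0]

```text
clock: 16.73
tcp_pos: [0.5081, 0.1026, 0.2286]
orientation: [-1.569, -0.122, 0.122]
contact_force: [2.7, 0.2, -2.7]
grip_width: 0.0641
```

```bash
python3 go.py 0.5077 0.1025 0.2275 0.85|head -1
```

```text
clock 16.73 T [0.5081 0.1026 0.2286] jaw 0.1552 w 0.0641 F [ 2.7  0.2 -2.7] M [ 0.03 -0.19  0.15] q7 [ 0.02  0.5  -0.43  2.04  0.33  0.66 -0.47]
```

step_arm:
  xyz:
    - [0,0,0]
    - [0,0,0]
    - [0,0,0]
  rotation:
    - [0,0.014,0]
    - [0,0.028,0]
    - [0,0.04,0]

```text
clock: 17.1
tcp_pos: [0.5082, 0.1025, 0.2286]
orientation: [-1.571, -0.072, 0.071]
contact_force: [1.7, 0.4, -2.8]
grip_width: 0.0637
```

```bash
python3 go.py 0.5077 0.1025 0.2275 0.85|head -1
```

```text
clock 17.1 T [0.5082 0.1025 0.2286] jaw 0.091 w 0.0637 F [ 1.7  0.4 -2.8] M [-0.   -0.23  0.14] q7 [ 0.01  0.5  -0.41  2.04  0.32  0.66 -0.52]
```

step_arm:
  xyz:
    - [0,0,0]
    - [0,0,0]
    - [0,0,0]
  rotation:
    - [0,0.014,0]
    - [0,0.028,0]
    - [0,0.04,0]

```text
clock: 17.48
tcp_pos: [0.5082, 0.1026, 0.2287]
orientation: [-1.572, -0.022, 0.021]
contact_force: [2.3, 1.3, -3.5]
grip_width: 0.0639
```

```bash
python3 go.py 0.5077 0.1025 0.2275 0.85|head -1
```

```text
clock 17.48 T [0.5082 0.1026 0.2287] jaw 0.0268 w 0.0639 F [ 2.3  1.3 -3.5] M [ 0.03 -0.26  0.13] q7 [-0.    0.5  -0.39  2.04  0.31  0.66 -0.57]
```

step_arm:
  xyz:
    - [0,0,0]
    - [0,0,0]
    - [0,0,0]
  rotation:
    - [0,0.014,0]
    - [0,0.028,0]
    - [0,0.04,0]

```text
clock: 17.85
tcp_pos: [0.5082, 0.1025, 0.2286]
orientation: [-1.572, 0.029, -0.03]
contact_force: [2.3, 0.8, -2.4]
grip_width: 0.0638
```

```bash
python3 go.py 0.5077 0.1025 0.2275 0.85|head -1
```

```text
clock 17.85 T [0.5082 0.1025 0.2286] jaw -0.0373 w 0.0638 F [ 2.3  0.8 -2.4] M [ 0.1  -0.25  0.09] q7 [-0.01  0.5  -0.38  2.04  0.3   0.65 -0.63]
```

step_arm:
  xyz:
    - [0,0,0]
    - [0,0,0]
    - [0,0,0]
  rotation:
    - [0,0.014,0]
    - [0,0.028,0]
    - [0,0.04,0]

```text
clock: 18.23
tcp_pos: [0.5083, 0.1025, 0.2286]
orientation: [-1.571, 0.079, -0.08]
contact_force: [2.4, -0.1, -3.8]
grip_width: 0.0642
```

```bash
python3 go.py 0.5077 0.1025 0.2275 0.85|head -1;  python3 - <<'E'
from bench import r
from ov import *
for n,(x,y,w,h,s) in dict(side=(235,230,100,100,6)).items():
    f=r.grab_frame(n); cv2.imwrite(f"pics/{n}9.png",f["pixels"][:,:,::-1])
    crop(f"pics/{n}9.png",f"pics/{n}9c.png",x,y,w,h,s)
E
```

```text
clock 18.23 T [0.5083 0.1025 0.2286] jaw -0.1015 w 0.0642 F [ 2.4 -0.1 -3.8] M [ 0.04 -0.29  0.07] q7 [-0.03  0.49 -0.36  2.04  0.28  0.65 -0.68]
```

View pics/side9c.png

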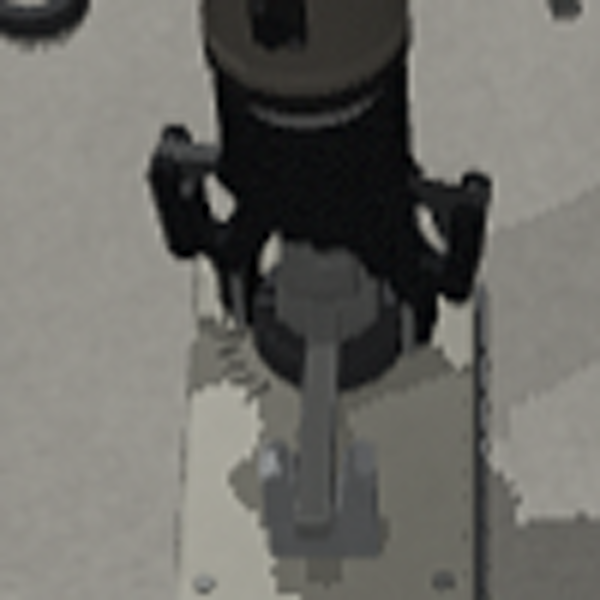

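step_arm:
  xyz:
    - [0,0,0]
    - [0,0,0]
  rotation:
    - [0,0.014,0]
    - [0,0.028,0]

```text
clock: 18.52
tcp_pos: [0.5083, 0.1026, 0.2286]
orientation: [-1.569, 0.115, -0.117]
contact_force: [3.0, 0.6, -4.0]
grip_width: 0.0642
```

```bash
python3 go.py 0.5077 0.1025 0.2275 0.85|head -1
```

```text
clock 18.52 T [0.5083 0.1026 0.2286] jaw -0.1476 w 0.0642 F [ 3.   0.6 -4. ] M [ 0.13 -0.31  0.13] q7 [-0.04  0.49 -0.35  2.05  0.28  0.65 -0.72]
```

step_arm:
  xyz:
    - [0,0,0]
    - [0,0,0]
  rotation:
    - [0,0.014,0]
    - [0,0.028,0]

```text
clock: 18.77
tcp_pos: [0.5083, 0.1025, 0.2286]
orientation: [-1.567, 0.151, -0.152]
contact_force: [2.6, -0.7, -4.2]
grip_width: 0.0644
```

```bash
python3 go.py 0.5077 0.1025 0.2275 0.85|head -1
```

```text
clock 18.77 T [0.5083 0.1025 0.2286] jaw -0.1927 w 0.0644 F [ 2.6 -0.7 -4.2] M [ 0.07 -0.35  0.5 ] q7 [-0.05  0.49 -0.34  2.05  0.27  0.65 -0.76]
```

step_arm:
  xyz:
    - [0,0,0]
    - [0,0,0]
  rotation:
    - [0,0.005,0]
    - [0,0.005,0]

```text
clock: 19.02
tcp_pos: [0.5083, 0.1026, 0.2286]
orientation: [-1.566, 0.156, -0.158]
contact_force: [2.9, -0.2, -3.5]
grip_width: 0.0639
```

```bash
python3 go.py 0.5077 0.1025 0.2275 0.85|head -1
```

```text
clock 19.02 T [0.5083 0.1026 0.2286] jaw -0.1999 w 0.0639 F [ 2.9 -0.2 -3.5] M [ 0.02 -0.32  0.52] q7 [-0.05  0.49 -0.34  2.05  0.27  0.64 -0.76]
```

step_arm:
  xyz:
    - [0,0,0]
    - [0,0,0]
  rotation:
    - [0,0.005,0]
    - [0,0.005,0]

```text
clock: 19.27
tcp_pos: [0.5083, 0.1026, 0.2286]
orientation: [-1.566, 0.162, -0.164]
contact_force: [3.3, -0.2, -4.3]
grip_width: 0.0639
```

```bash
python3 go.py 0.5077 0.1025 0.2275 0.85|head -1
```

```text
clock 19.27 T [0.5083 0.1026 0.2286] jaw -0.2072 w 0.0639 F [ 3.3 -0.2 -4.3] M [-0.05 -0.37  0.75] q7 [-0.05  0.49 -0.34  2.05  0.26  0.64 -0.77]
```

```bash
python3 - <<'E'
from bench import r
import numpy as np
m=[]
for i in range(10):
    r.grab_frame("side"); m.append(r.get_obs()['moment'][2])
print(np.round(m,2),np.mean(m), r.get_obs()['tau'][6])
E
```

```text
[0.74 0.8  0.83 0.86 0.87 0.85 0.82 0.87 0.84 0.86] 0.8330220033759336 -0.852241013199091
```

step_arm:
  xyz:
    - [0,0,0]
    - [0,0,0]
  rotation:
    - [0,-0.002,0]
    - [0,-0.002,0]

```text
clock: 20.02
tcp_pos: [0.5083, 0.1026, 0.2286]
orientation: [-1.566, 0.16, -0.162]
contact_force: [3.4, 0.4, -3.8]
grip_width: 0.0639
```

```bash
python3 go.py 0.5077 0.1025 0.2275 0.85|head -1; python3 - <<'E'
from bench import r
import numpy as np
m=[]
for i in range(8):
    r.grab_frame("side"); m.append(r.get_obs()['moment'][2])
print(np.round(m,2), r.get_obs()['tau'][6])
E
```

```text
clock 20.02 T [0.5083 0.1026 0.2286] jaw -0.2047 w 0.0639 F [ 3.4  0.4 -3.8] M [-0.07 -0.37  0.62] q7 [-0.05  0.49 -0.34  2.05  0.26  0.64 -0.77]
[0.65 0.64 0.65 0.63 0.65 0.62 0.63 0.62] -0.6180750578641891
```

step_arm:
  xyz:
    - [0,0,0]
    - [0,0,0]
    - [0,0,0]
    - [0,0,0]
    - [0,0,0]
    - [0,-0.05,0]
    - [0,-0.15,0]
    - [0,-0.3,0]
    - [0,-0.45,0]
    - [0,-0.5,0]
    - [0,-0.5,0]
    - [0,-0.5,0]
  rotation:
    - [0,0,0]
    - [0,0,0]
    - [0,0,0]
    - [0,0,0]
    - [0,0,0]
    - [0,0,0]
    - [0,0,0]
    - [0,0,0]
    - [0,0,0]
    - [0,0,0]
    - [0,0,0]
    - [0,0,0]
  grip: 0

```text
clock: 21.92
tcp_pos: [0.5076, 0.1025, 0.3774]
orientation: [-1.567, 0.162, -0.16]
contact_force: [-0.0, 0.2, -0.2]
grip_width: 0.0856
```

```bash
python3 go.py 0.45 -0.1 0.38 -0.2;  python3 - <<'E'
from bench import r
from ov import *
for n,(x,y,w,h,s) in dict(side=(235,230,100,100,6)).items():
    f=r.grab_frame(n); cv2.imwrite(f"pics/{n}10.png",f["pixels"][:,:,::-1])
    crop(f"pics/{n}10.png",f"pics/{n}10c.png",x,y,w,h,s)
E
```

```text
clock 21.93 T [0.5076 0.1025 0.3774] jaw -0.2046 w 0.0856 F [-0.   0.2 -0.2] M [ 0.    0.02 -0.02] q7 [ 0.02  0.28 -0.4   1.93  0.13  0.96 -0.65]
shift [-0.0508 -0.007  -0.7001] rot [ 0.0015 -0.0029 -0.0006]
```

View pics/side10c.png

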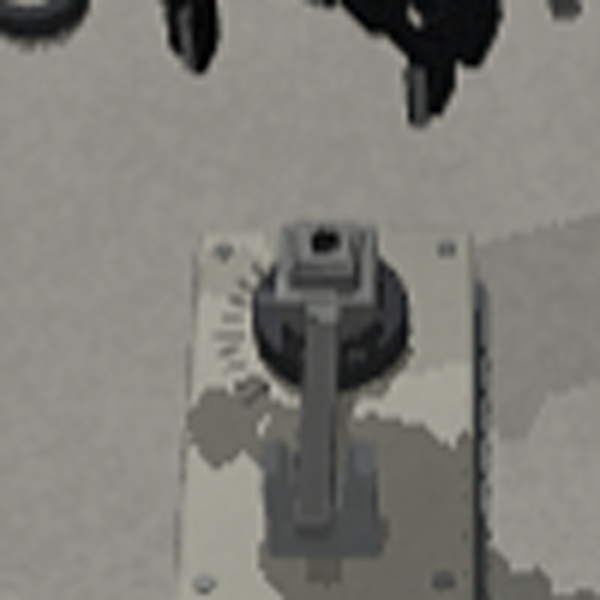

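step_arm:
  xyz:
    - [0,-0.05,-0.15]
    - [0,-0.05,-0.3]
    - [0,-0.05,-0.5]
    - [0,-0.05,-0.7]
    - [0,-0.05,-0.85]
    - [0,-0.05,-0.85]
    - [0,-0.05,-0.85]
    - [0,-0.05,-0.85]
  rotation:
    - [0,0,0]
    - [0,0,0]
    - [0,0,0]
    - [0,0,0]
    - [0,0,0]
    - [0,0,0]
    - [0,0,0]
    - [0,0,0]

```text
clock: 22.98
tcp_pos: [0.4562, -0.1456, 0.3923]
orientation: [-1.567, 0.16, -0.157]
contact_force: [0.3, -0.1, -0.1]
grip_width: 0.0856
```

```bash
python3 - <<'E'
from bench import r
from ov import *
print(r.get_obs()['clock'],r.get_obs()['tcp_pos'])
f=r.grab_frame("top"); cv2.imwrite("pics/top11.png",f["pixels"][:,:,::-1]); crop("pics/top11.png","pics/top11c.png",200,190,120,90,6)
E
```

```text
22.975 [ 0.45622675 -0.14559873  0.39231655]
```

View pics/top11c.png

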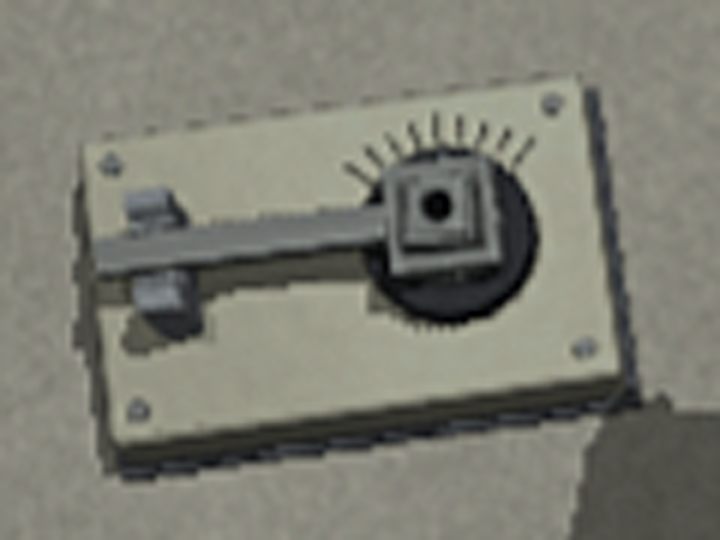

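```bash
python3 -c "
from bench import r
print(r.hand_in())"
```

```text
the job is handed in; nothing more can be done
None
```

The holding key is on the barrel's square with its handle in the bracket slot. The lock ring is turned clockwise to its stop, and the job is handed in at about 23 s.

- **Key:** It slid over the square top without force and seated with about 9 N of contact at the expected height. The last pictures show it in place with the handle down in the slot. It had shifted slightly clockwise during the turn, as the slack in the key allows.
- **Ring:** It turned about 1.05 rad against a wrist torque of roughly 0.07–0.15 N m, then rose steeply at the seat.
- **Torque overshoot:** The controller kept building torque while I held the ring at the seat. For about 0.5 s it read 0.74–0.87 N m, just above the 0.8 N m limit. I eased back, it held steady at 0.63 N m, and I let go there.
- **After letting go:** The wrist force was back near zero and the arm was clear. I did not approach the other objects on the bench, but took no final picture of the whole bench to check them.
- **Not checked:** I could not measure the torque left in the ring after releasing it. The two cameras disagreed by 2–4 mm in y, so I aligned the key and barrel relative to each other in each camera's own picture.

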